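Refit the drip plate of a cake-glazing pan

TASK

Put the drip plate back into the glazing pan: it is longer than the pan's opening, so slip it in tilted with one end under the far lip, gently push back the sprung bar that waits there, lower the other end past the near lip, and let the plate slide back so that it lies flat on the ledges with both ends held under the lips. Do not press the plate hard against the pan, leave the other things where they stand, and let go of the plate at the end.

Things in the scene. Friction and masses are not known exactly. Their poses are not given: they have to be found in the camera images.
- pan: Glazing pan, open steel box fixed to the counter, with a flat rim 289 by 188 at z = 66 (mm) and a metal frame on the rim. Origin on the counter; x points to the far, sprung end, z up; numbers of the pan's points are mm in this frame. The stiff frame (ledges, walls, lips, bar; to z = 95) may sit up to 12 off its place along x, either way: not measured, find it by touch. It is square to the pan.
- pan_ledge (a point): Usual middle of the plate's underside when home, at (0, 0, 73), level with the flat ledge tops (z = 73). Ledges: near end x = -110 to -90, far end x = 60 to 135, full width; both sides 12 wide. Frame's inner side walls y = +-78, near wall face x = -110. At home the plate lies against the near wall, 8 under the near lip, 10 under the far lip. Every x here shifts with the frame.
- pan_near (a point): Usual middle of the frame's near lip edge, top side, at (-102, 0, 95); x shifts with the frame (+-12). The lip spans the full width from the near wall (face x = -110) in to this edge; 4 thick, underside z = 91. The plate end drops past this edge only while the plate's far end is beyond x = 118, the last 1.8 of the bar's travel.
- pan_far (a point): Usual middle of the frame's far lip edge, top side, at (100, 0, 95); x shifts with the frame (+-12). The far lip is two tabs, y = 28 to 78 and -78 to -28, reaching in from the far wall to this edge; 4 thick, underside z = 91; the bar shows in the gap between them.
- bar_rest (a point): Usual middle of the resting face of the white plastic bar under the far lip, at (108, 0, 82); does not follow bar or frame. The bar, 146 wide, z = 75 to 88, slides along x on damped springs to a hard stop 11.8 farther back; springs push with 3 N at rest, evenly up to 7.5 N at the stop. Push it to its stop (force rises steeply; 12 N is plenty) and keep the pressure while lowering the other end.
- plate_post (a point): Loose slotted steel drip plate, 220 long (x), 144 wide (y), 5 thick, 0.28 to 0.52 kg, both ends alike, lying flat on the counter. In its middle stands the grip, a square-edged post 20 (x) by 30 (y), up to 65 above the plate's underside. This point: centre of the post, 35 above the middle of the underside; x along the length, z up.
- knife: Palette knife lying along its x, 255 long, 24 wide, up to 16 high, bystander. Origin near its middle, underneath.
- cutter: Small steel ring cutter, 34 across, 30 high, bystander. Origin centre of its underside.
- cup: White cup, 72 across, 85 high, bystander. Origin centre of its underside.
- bowl: Steel bowl, 150 across, 60 high, bystander. Origin centre of its underside.

How it is judged:
At the end, for the whole second after the job is handed in: The plate lies flat (within 0.02 rad) on the ledges of the frame, below the lips, post centre 105 to 111 mm above the counter, its middle within 16 mm of the pan's middle mark along the pan (12 mm of it the frame's play) and within 9 mm across; it is released and at rest (x of plate_post in the frame of pan between -0.016 and 0.016 m and y of plate_post in the frame of pan between -0.009 and 0.009 m and z of plate_post in the frame of pan between 0.105 and 0.111 m and angle between plate_post's own z axis and vertical below 0.02 rad and angle between the x axis of plate_post and the x axis of pan, either way round below 0.09 rad and contact force between plate and the fingers below 0.1 N and linear speed of plate below 0.01 m/s); the robot touches nothing.
It fails at once if the plate is pressed against the pan, its lips, ledges or bar with more than 28 N (contact force between plate and pan above 28 N).
It fails at once if a bystander is moved by more than 25 mm (distance of any of knife, cutter, cup, bowl from where it was at the start of the episode above 0.025 m).
It also fails if it takes over 72 s, if anything falls off the work surface, if the arm or the gripper's body presses on something with over 40 N, if the wrist force passes 120 N, or if a joint passes its speed limit or range.

ROBOT

A 6-joint arm with a two-finger parallel gripper is mounted at the origin on the work surface. World frame = base frame: x ahead of the robot, y to its left, z up, the work surface at z = 0. Lengths are in m, angles in rad, forces in N, time in s.
With the tool pointing down it reaches from about 0.35 to 0.925 m from the base axis. Payload 6.4 kg.
Tool frame: the origin (TCP) lies at the very end of the fingers, on their centre line; the grasp point (between the pads) lies 19 mm behind it; z points along the fingers, y is the direction in which the jaws open and shut (so a half turn about z gives the same grasp; the last joint's range is limited). The gripper opens to 94 mm and grips with 3 to 60 N. Pads are 16 mm wide; open, the fingers measure 119 mm over their backs; the gripper's body (75 mm by 177 mm) begins 78 mm behind the grasp point.
Start: joints at [-1.375, 0.245, 1.558, -0, 1.339, -0.174], TCP at [0.235, -0.606, 0.205] pointing down, gripper open.
Joint ranges: [-3.13, 3.13], [-1.02, 2.26], [0.13, 2.54], [-0.95, 4.09], [0.21, 2.88], [-2.74, 2.74]. Speed limits (rad/s): [2.57, 2.57, 3.14, 3.14, 3.14, 3.14].

INTERFACE

Orientations are given as a unit quaternion [x, y, z, w].
In Python, from cell import r, grab_frame gives the robot as it stands. The module is installed in compiled form; this text tells all that it offers.
- The arm moves only by the tool servo_tool, never from a script. Its argument "commands" is a list of rows, each an object of numbers: "x", "y", "z": the shift along the tool's x, y, z normalised to -1 to 1, where 1 is 25 mm; "rx", "ry", "rz": the turn, a rotation vector about the tool's x, y, z normalised to -1 to 1, where 1 is 0.08 rad. A call has 1 to 10 rows; each row shifts and turns the commanded pose from where the row before left it, along the tool's axes as they then stand; what a row does not reach is not made up. A row lasts 1/8 s, in which the tool goes at most 62.5 mm and 10.7 degrees, less where a joint would pass 70% of its speed; a pose out of reach is approached as far as the arm can. A call with a number of a shift or a turn outside -1 to 1 is refused whole. A call with a gripper value outside its range is refused whole. "grip" is the gripper command: -1 is fully open, 1 is shut, values between are in proportion, set as the call begins (left out, the last holds). The fingers move at their own pace and stop on an object; "newtons" is the grip in N (left out, the last holds). Time passes only in rows, so rows that do not move let the fingers close. It gives the time, the measured TCP pose, the force and the opening at its end, in the units of the state.
- r.observe(): the state, without advancing time (a new reading comes with each control period).
- grab_frame(name): name is "scene" or "top" or "wrist"; returns a dict with "pixels" (384x512x3 uint8, red, green, blue), "fx", "fy", "cx", "cy" (pixels), "R" (3x3) and "t" (3): a world point X has camera coordinates R X + t. Camera axes: x right, y down, z forward; pixel columns grow to the right and rows downward; lengths in m; the calibration is good to about 2 mm. The wrist camera is an equidistant fisheye: a pixel r from the principal point sees the ray r / f radians off the axis. A picture is of the moment at which its call begins. There is no depth.
- r.hand_in(): hands the job in, once; it reports no verdict.
The state is a dict: "time_s": time; "joints": joint angles; "joint_vel": joint speeds; "joint_efforts": joint torques, N m; "position": TCP position; "eef_rot": TCP orientation; "wrist_force": force on the tool from outside, world axes, zero at the start; "torque": the same for the moment, N m; "width": finger opening in m.
Only numpy, scipy, OpenCV 4.12 (cv2) and the standard library are available. Lean on these libraries where they do the work, as an engineer would, in place of code of your own. Each camera call takes 0.05 s, during which the arm holds its last target.

## Working session

There is one attempt and no reset: what is moved stays moved. The work goes in short steps, Python scripts to look and compute and a tool call to move; the robot and the scene stay as the last step left them, time stands still between calls to the robot, and variables do not carry over. Pictures are saved under pics/ and viewed, and the job is handed in when it is done.

Besides the shell and the picture viewer there is one more tool, called after ">>>" as name(argument=value, ...) on one line, values as JSON. servo_tool: Moves the arm, as the interface text tells. Its arguments: {"type":"object","properties":{"commands":{"type":"array","items":{"type":"object","properties":{"x":{"type":"number","minimum":-1,"maximum":1},"y":{"type":"number","minimum":-1,"maximum":1},"z":{"type":"number","minimum":-1,"maximum":1},"rx":{"type":"number","minimum":-1,"maximum":1},"ry":{"type":"number","minimum":-1,"maximum":1},"rz":{"type":"number","minimum":-1,"maximum":1}}}},"grip":{"type":"number"},"newtons":{"type":"number"}},"required":["commands"]}

```bash
mkdir -p pics; python3 - <<'E'
from cell import r, grab_frame
import cv2, numpy as np, pickle
print(r.observe())
for n in ("scene","top","wrist"):
    f=grab_frame(n); cv2.imwrite(f"pics/{n}0.png",f["pixels"][:,:,::-1]); pickle.dump(f,open(f"pics/{n}0.pkl","wb"))
    print(n,f["fx"],f["cx"],f["cy"],np.round(f["R"],3).tolist(),np.round(f["t"],3))
E
```

```text
{'time_s': 0.0, 'joints': array([-1.37503640e+00,  2.45792376e-01,  1.55897725e+00, -1.01225216e-05,
        1.33868193e+00, -1.74068935e-01]), 'joint_vel': array([-1.49948687e-03, -6.48172061e-05,  1.37175371e-03,  1.46080720e-03,
        9.13690281e-04, -3.52169857e-04]), 'joint_efforts': array([-2.27831435e-03, -4.15840960e+01, -3.14600837e+01,  6.84542418e-02,
        3.33611935e-02, -1.49755988e-04]), 'position': array([ 0.23485283, -0.60546358,  0.204379  ]), 'eef_rot': array([ 9.82951348e-01,  1.83863492e-01, -1.50043193e-05, -9.29343540e-04]), 'wrist_force': array([ 0.47324624, -0.4739623 ,  0.65506123]), 'torque': array([ 0.01118437, -0.03358832, -0.05188922]), 'width': 0.09415066255857457}
scene 454.2368413566346 249.124504435406 191.46683240419742 [[-0.655, 0.756, 0.002], [0.443, 0.386, -0.809], [-0.612, -0.529, -0.588]] [ 0.356 -0.174  1.58 ]
top 414.44805220720224 262.9057454747068 194.31949869911844 [[0.009, -1.0, -0.003], [-0.984, -0.009, -0.176], [0.176, 0.004, -0.984]] [-0.034  0.524  1.353]
wrist 297.3186396354542 256.6514422758149 194.06861806617633 [[0.362, -0.932, -0.001], [-0.896, -0.348, 0.274], [-0.256, -0.098, -0.962]] [-0.649 -0.028  0.391]
```

View pics/scene0.png

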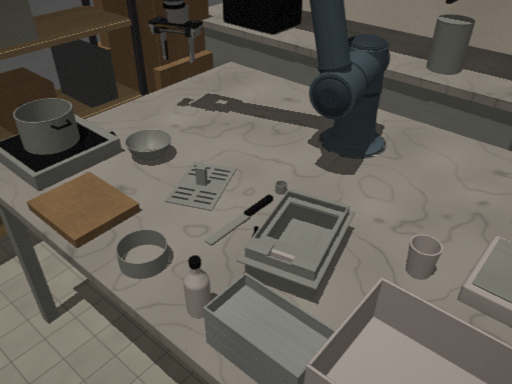

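View pics/top0.png

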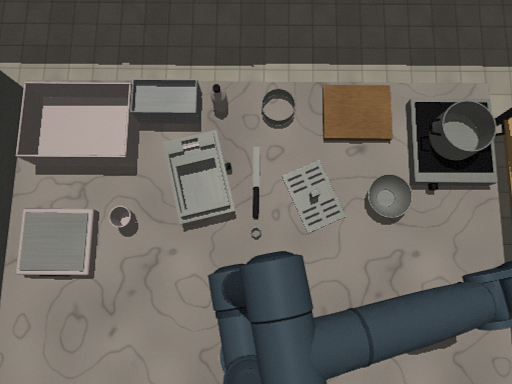

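View pics/wrist0.png

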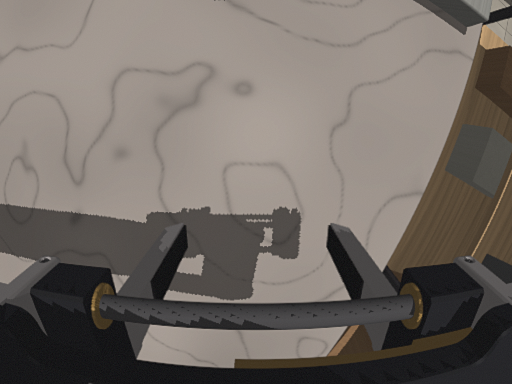

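The scene and top views show the pan near top pixel (200,178), with the white bar at its upper (world +x) end (190,145). The plate is at (314,196), the knife at (256,182) between them, the cutter at (256,233), the cup at (120,217) and the bowl at (389,197). I'll enlarge these.

```bash
python3 - <<'E'
import cv2
a=cv2.imread("pics/top0.png")[120:250,150:350]; cv2.imwrite("pics/top_c.png",cv2.resize(a,None,fx=4,fy=4,interpolation=cv2.INTER_CUBIC))
a=cv2.imread("pics/scene0.png")[150:300,150:370]; cv2.imwrite("pics/scene_c.png",cv2.resize(a,None,fx=3.6,fy=3.6,interpolation=cv2.INTER_CUBIC))
E
```

```text
(no output)
```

View pics/top_c.png

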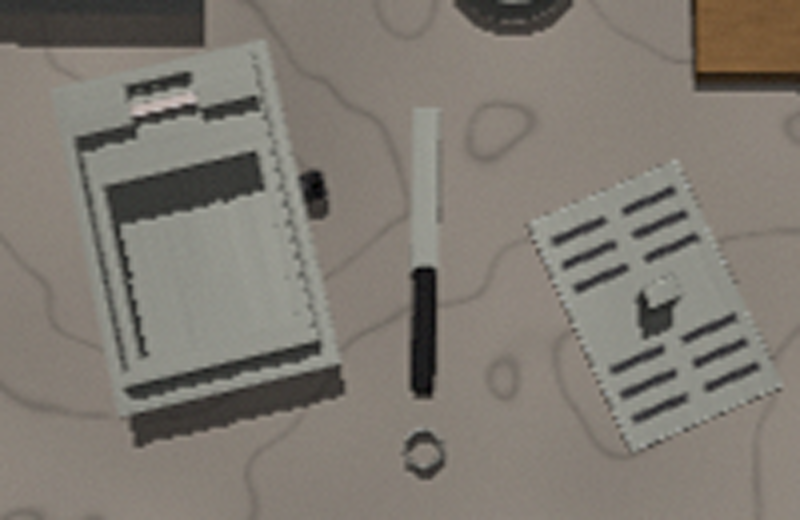

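View pics/scene_c.png

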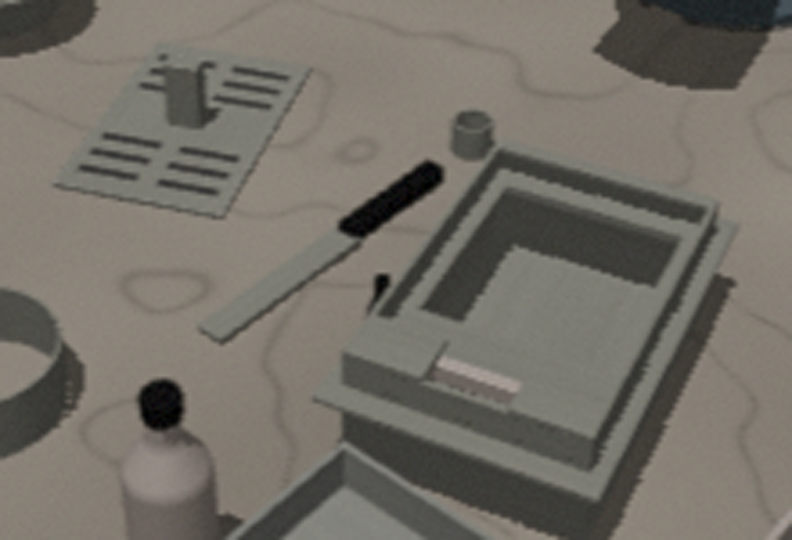

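```bash
cat > h.py <<'E'
import numpy as np, pickle, cv2
from scipy.spatial.transform import Rotation as Rn
def load(n): return pickle.load(open(n,"rb"))
def ray(f,u,v,fish=False):
    R=np.array(f["R"]);t=np.array(f["t"])
    d=np.array([(u-f["cx"])/f["fx"],(v-f["cy"])/f["fy"],1.])
    if fish:
        th=np.hypot(d[0],d[1]); s=np.sin(th)/th if th>1e-9 else 1
        d=np.array([d[0]*s,d[1]*s,np.cos(th)])
    return -R.T@t, R.T@d
def onz(f,u,v,z,fish=False):
    c,d=ray(f,u,v,fish); return c+d*(z-c[2])/d[2]
def proj(f,X,fish=False):
    p=np.array(f["R"])@np.array(X)+np.array(f["t"])
    if fish:
        th=np.arctan2(np.hypot(p[0],p[1]),p[2]); q=p[:2]/np.hypot(p[0],p[1])*th
    else: q=p[:2]/p[2]
    return np.array([f["fx"]*q[0]+f["cx"],f["fy"]*q[1]+f["cy"]])
E
python3 - <<'E'
from h import *
np.set_printoptions(precision=4,suppress=True)
f=load("pics/top0.pkl")
c=lambda u,v:(150+(u+.5)/4-.5,120+(v+.5)/4-.5)
P=np.array([onz(f,*c(*p),.005) for p in [(528,222),(678,162),(782,388),(632,452)]])
print(P,P.mean(0)); 
for i in range(4): print(np.linalg.norm(P[i]-P[i-1]))
for a,b in ((3,0),(2,1)): d=P[b]-P[a]; print("x ang",np.arctan2(d[1],d[0]))
for p in [(665,285)]: print("post top",onz(f,*c(*p),.065))
for z in (.066,.095):
    Q=np.array([onz(f,*c(*p),z) for p in [(52,92),(265,40),(343,365),(120,415)]]); print(z,Q,Q.mean(0))
    for i in range(4): print(np.linalg.norm(Q[i]-Q[i-1]))
    for a,b in ((3,0),(2,1)): d=Q[b]-Q[a]; print("x ang",np.arctan2(d[1],d[0]))
for n,z,p in [("knifeA",.01,(427,108)),("knifeB",.01,(422,395)),("cutter",.03,(425,455))]: print(n,onz(f,*c(*p),z))
E
```

```text
[[ 0.6003 -0.094   0.005 ]
 [ 0.6556 -0.2263  0.005 ]
 [ 0.4557 -0.3129  0.005 ]
 [ 0.3995 -0.1832  0.005 ]] [ 0.5278 -0.2041  0.005 ]
0.21967939865251132
0.14339331291876187
0.21783318895882475
0.14131259013410274
x ang 0.418086267499052
x ang 0.40866337023961763
post top [ 0.5338 -0.2058  0.065 ]
0.066 [[0.6964 0.3141 0.066 ]
 [0.7442 0.1339 0.066 ]
 [0.464  0.0613 0.066 ]
 [0.4209 0.2438 0.066 ]] [0.5814 0.1883 0.066 ]
0.284271190914824
0.18638923067702662
0.289414336592938
0.18759838198395895
x ang 0.24972734690261222
x ang 0.2538297335829731
0.095 [[0.6874 0.3066 0.095 ]
 [0.7342 0.1303 0.095 ]
 [0.46   0.0592 0.095 ]
 [0.4179 0.2379 0.095 ]] [0.5749 0.1835 0.095 ]
0.2782022376149993
0.18240997575172505
0.2832355814140196
0.18359331268474707
x ang 0.24972734690261214
x ang 0.25382973358297295
knifeA [ 0.7017 -0.0043  0.01  ]
knifeB [ 0.4463 -0.0031  0.01  ]
cutter [ 0.3933 -0.0067  0.03  ]
```

```bash
cat >> h.py <<'E'
def plan(p,q,pt,Rt,N=None,v=1.0):
    """constant rows from pose (p,q) to (pt,Rt) -> row units"""
    R0=Rn.from_quat(q); rel=(R0.inv()*Rt).as_rotvec()
    for n in ([N] if N else range(1,80)):
        w=rel/n; M=sum((R0*Rn.from_rotvec(w*k)).as_matrix() for k in range(n))
        s=np.linalg.solve(M,np.array(pt)-p)
        u=np.r_[s/.025,w/.08]
        if abs(u).max()<=v: break
    return n,np.round(u,3)
def tool(yaw,tilt=0,pitchaxis=None):
    """tool down, tool x at world angle yaw"""
    return Rn.from_euler('z',yaw)*Rn.from_euler('x',np.pi)
E
python3 - <<'E'
from h import *
from cell import r
o=r.observe(); 
print(Rn.from_quat(o["eef_rot"]).as_matrix().round(3))
print(plan(o["position"],o["eef_rot"],[.53,-.205,.2],tool(.413+np.pi/2)))
E
```

```text
[[ 0.932  0.361 -0.   ]
 [ 0.361 -0.932  0.001]
 [ 0.    -0.001 -1.   ]]
(22, array([ 0.99 ,  0.205,  0.009, -0.001, -0.001, -0.917]))
```

>>> servo_tool(commands=[{"x": 0.99,"y": 0.2,"rz": -0.92},{"x": 0.99,"y": 0.2,"rz": -0.92},{"x": 0.99,"y": 0.2,"rz": -0.92},{"x": 0.99,"y": 0.2,"rz": -0.92},{"x": 0.99,"y": 0.2,"rz": -0.92},{"x": 0.99,"y": 0.2,"rz": -0.92},{"x": 0.99,"y": 0.2,"rz": -0.92},{"x": 0.99,"y": 0.2,"rz": -0.92},{"x": 0.99,"y": 0.2,"rz": -0.92},{"x": 0.99,"y": 0.2,"rz": -0.92}], grip=-1)

```text
$.commands[0]: bad value
```

>>> servo_tool(commands=[{"x": 0.99,"y": 0.2,"rz": -0.92},{"x": 0.99,"y": 0.2,"rz": -0.92},{"x": 0.99,"y": 0.2,"rz": -0.92},{"x": 0.99,"y": 0.2,"rz": -0.92},{"x": 0.99,"y": 0.2,"rz": -0.92},{"x": 0.99,"y": 0.2,"rz": -0.92},{"x": 0.99,"y": 0.2,"rz": -0.92},{"x": 0.99,"y": 0.2,"rz": -0.92}])

```text
$.commands[0]: bad value
```

```bash
python3 - <<'E'
from h import *
from cell import r, grab_frame
f=grab_frame("wrist"); cv2.imwrite("pics/w1.png",f["pixels"][:,:,::-1]); pickle.dump(f,open("pics/w1.pkl","wb"))
o=r.observe(); print(o["time_s"],o["position"],o["joints"].round(2))
print(plan(o["position"],o["eef_rot"],[.53,-.205,.2],tool(.413+np.pi/2)))
E
```

```text
0.2 [ 0.23487367 -0.60569384  0.20477456] [-1.38  0.25  1.56  0.    1.34 -0.17]
(22, array([ 0.99 ,  0.205,  0.009, -0.   , -0.001, -0.917]))
```

View pics/w1.png

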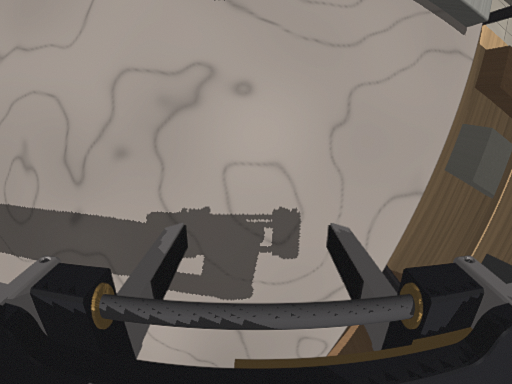

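The wrist view hasn't changed because the call was refused. The rows probably need all six numbers.

>>> servo_tool(commands=[{"x": 0.99,"y": 0.2,"z": 0,"rx": 0,"ry": 0,"rz": -0.92},{"x": 0.99,"y": 0.2,"z": 0,"rx": 0,"ry": 0,"rz": -0.92},{"x": 0.99,"y": 0.2,"z": 0,"rx": 0,"ry": 0,"rz": -0.92},{"x": 0.99,"y": 0.2,"z": 0,"rx": 0,"ry": 0,"rz": -0.92}], grip=-1)

```text
time_s: 0.7
position: [0.3323, -0.5778, 0.2051]
eef_rot: [0.945, 0.327, -0.0, -0.0]
wrist_force: [-0.9, -0.4, 0.8]
width: 0.0938
```

>>> servo_tool(commands=[{"x": 0.99,"y": 0.2,"z": 0,"rx": 0,"ry": 0,"rz": -0.92},{"x": 0.99,"y": 0.2,"z": 0,"rx": 0,"ry": 0,"rz": -0.92},{"x": 0.99,"y": 0.2,"z": 0,"rx": 0,"ry": 0,"rz": -0.92},{"x": 0.99,"y": 0.2,"z": 0,"rx": 0,"ry": 0,"rz": -0.92},{"x": 0.99,"y": 0.2,"z": 0,"rx": 0,"ry": 0,"rz": -0.92},{"x": 0.99,"y": 0.2,"z": 0,"rx": 0,"ry": 0,"rz": -0.92},{"x": 0.99,"y": 0.2,"z": 0,"rx": 0,"ry": 0,"rz": -0.92},{"x": 0.99,"y": 0.2,"z": 0,"rx": 0,"ry": 0,"rz": -0.92},{"x": 0.99,"y": 0.2,"z": 0,"rx": 0,"ry": 0,"rz": -0.92},{"x": 0.99,"y": 0.2,"z": 0,"rx": 0,"ry": 0,"rz": -0.92}])

```text
time_s: 1.95
position: [0.5051, -0.4002, 0.2055]
eef_rot: [0.763, 0.646, 0.0, -0.0]
wrist_force: [-0.1, 0.5, -0.3]
width: 0.0939
```

>>> servo_tool(commands=[{"x": 0.99,"y": 0.2,"z": 0,"rx": 0,"ry": 0,"rz": -0.92},{"x": 0.99,"y": 0.2,"z": 0,"rx": 0,"ry": 0,"rz": -0.92},{"x": 0.99,"y": 0.2,"z": 0,"rx": 0,"ry": 0,"rz": -0.92},{"x": 0.99,"y": 0.2,"z": 0,"rx": 0,"ry": 0,"rz": -0.92}])

```text
time_s: 2.45
position: [0.5305, -0.3028, 0.2055]
eef_rot: [0.66, 0.751, 0.0, 0.0]
wrist_force: [-0.1, 0.1, -0.1]
width: 0.0941
```

```bash
python3 - <<'E'
from h import *
from cell import r, grab_frame
f=grab_frame("wrist"); cv2.imwrite("pics/w2.png",f["pixels"][:,:,::-1]); pickle.dump(f,open("pics/w2.pkl","wb"))
o=r.observe(); print(o["time_s"],o["position"],o["joints"].round(2))
print(plan(o["position"],o["eef_rot"],[.53,-.205,.2],tool(.413+np.pi/2)))
E
```

```text
2.5 [ 0.53093297 -0.30008992  0.2054401 ] [-0.7   0.15  1.66  0.    1.33 -0.83]
(4, array([ 0.929,  0.215,  0.055,  0.001, -0.005, -0.877]))
```

View pics/w2.png

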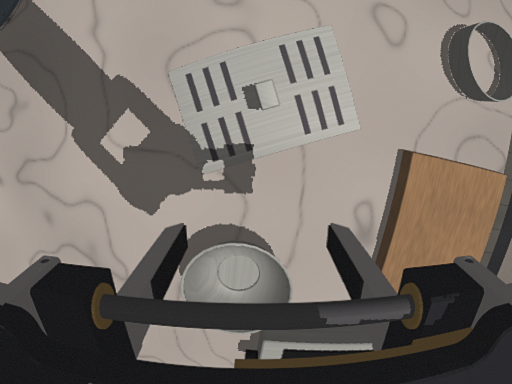

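The wrist view shows the whole plate. Corners are at (168,74), (332,27) and (360,128), the fourth near (195,172), and the post top is at (268,93).

```bash
python3 - <<'E'
from h import *
np.set_printoptions(precision=4,suppress=True)
f=load("pics/w2.pkl")
P=np.array([onz(f,*p,.005,True) for p in [(168,74),(332,27),(360,128)]]); print(P)
print(np.linalg.norm(P[1]-P[0]),np.linalg.norm(P[2]-P[1]),"centre",(P[0]+P[2])/2)
d=P[1]-P[0];print("yaw",np.arctan2(d[1],d[0]))
d=P[2]-P[1];print("yaw-90",np.arctan2(d[1],d[0])+np.pi/2)
im=f["pixels"][60:130,220:310,::-1]; cv2.imwrite("pics/w2c.png",cv2.resize(im,None,fx=7,fy=7,interpolation=cv2.INTER_CUBIC))
E
```

```text
[[ 0.4005 -0.1859  0.005 ]
 [ 0.6019 -0.0965  0.005 ]
 [ 0.658  -0.2234  0.005 ]]
0.2203145325676602 0.13879114761903477 centre [ 0.5293 -0.2047  0.005 ]
yaw 0.4182370594920013
yaw-90 0.4163352187224907
```

View pics/w2c.png

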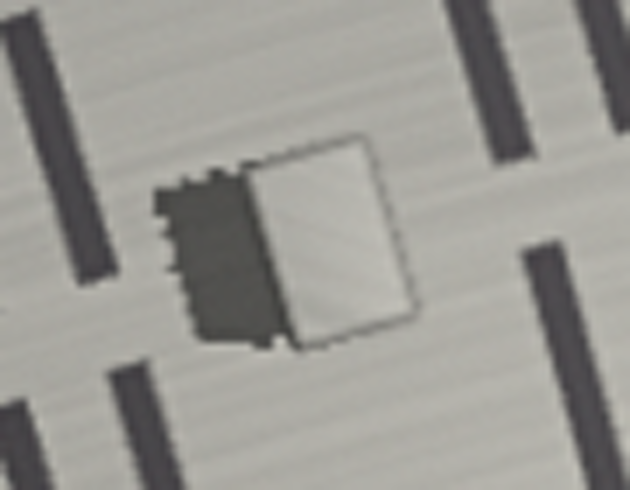

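```bash
python3 - <<'E'
from h import *
from cell import r
f=load("pics/w2.pkl")
print(onz(f,267.0,94.1,.065,True))
o=r.observe(); print(plan(o["position"],o["eef_rot"],[.529,-.205,.12],tool(.416+np.pi/2)))
E
```

```text
[ 0.52885394 -0.20343584  0.065     ]
(4, array([ 0.93 ,  0.207,  0.855,  0.001, -0.005, -0.886]))
```

Plate centre is about (0.529, -0.204), yaw 0.416. Both views agree. I'll descend to z 0.12, then to 0.026.

>>> servo_tool(commands=[{"x": 0.93,"y": 0.2,"z": 0.85,"rx": 0,"ry": 0,"rz": -0.88},{"x": 0.93,"y": 0.2,"z": 0.85,"rx": 0,"ry": 0,"rz": -0.88},{"x": 0.93,"y": 0.2,"z": 0.85,"rx": 0,"ry": 0,"rz": -0.88},{"x": 0.93,"y": 0.2,"z": 0.85,"rx": 0,"ry": 0,"rz": -0.88},{"x": 0,"y": 0,"z": 0,"rx": 0,"ry": 0,"rz": 0}])

```text
time_s: 3.12
position: [0.5272, -0.2078, 0.1187]
eef_rot: [0.55, 0.835, -0.0, -0.002]
wrist_force: [-0.2, -0.4, 0.6]
width: 0.094
```

```bash
python3 - <<'E'
from h import *
from cell import r
o=r.observe(); print(o["position"],plan(o["position"],o["eef_rot"],[.529,-.204,.027],tool(.416+np.pi/2)))
E
```

```text
[ 0.52724194 -0.2077745   0.11870168] (4, array([ 0.026,  0.033,  0.917, -0.007, -0.01 , -0.028]))
```

>>> servo_tool(commands=[{"x": 0.03,"y": 0.03,"z": 0.92,"rx": 0,"ry": -0.01,"rz": -0.03},{"x": 0.03,"y": 0.03,"z": 0.92,"rx": -0.02,"ry": -0.01,"rz": -0.03},{"x": 0.03,"y": 0.03,"z": 0.92,"rx": 0,"ry": -0.01,"rz": -0.03},{"x": 0.03,"y": 0.03,"z": 0.92,"rx": 0,"ry": -0.01,"rz": -0.03},{"x": 0,"y": 0,"z": 0,"rx": 0,"ry": 0,"rz": 0}])

```text
time_s: 3.75
position: [0.5297, -0.2063, 0.0279]
eef_rot: [0.547, 0.837, -0.0, 0.001]
wrist_force: [0.0, -0.5, -0.2]
width: 0.0941
```

```bash
python3 - <<'E'
from h import *
from cell import r, grab_frame
f=grab_frame("wrist"); cv2.imwrite("pics/w3.png",f["pixels"][:,:,::-1])
o=r.observe(); print(o["position"],plan(o["position"],o["eef_rot"],[.529,-.204,.027],tool(.416+np.pi/2)))
E
```

```text
[ 0.53060936 -0.20671681  0.02912298] (1, array([ 0.126, -0.015,  0.084,  0.021,  0.047, -0.026]))
```

View pics/w3.png

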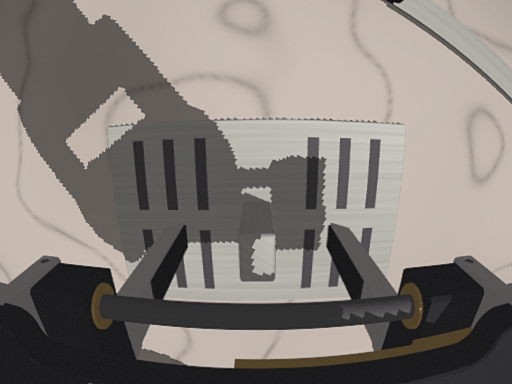

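The post sits centred between the fingers at (257,260), and the plate's edges are square to the jaws. Closing.

>>> servo_tool(commands=[{"x": 0.1,"y": 0,"z": 0.08,"rx": 0,"ry": 0.04,"rz": 0},{"x": 0,"y": 0,"z": 0,"rx": 0,"ry": 0,"rz": 0},{"x": 0,"y": 0,"z": 0,"rx": 0,"ry": 0,"rz": 0},{"x": 0,"y": 0,"z": 0,"rx": 0,"ry": 0,"rz": 0},{"x": 0,"y": 0,"z": 0,"rx": 0,"ry": 0,"rz": 0},{"x": 0,"y": 0,"z": 0,"rx": 0,"ry": 0,"rz": 0}], grip=1, newtons=40)

```text
time_s: 4.55
position: [0.5292, -0.2035, 0.0264]
eef_rot: [0.546, 0.838, 0.001, 0.0]
wrist_force: [-0.5, -0.1, 0.5]
width: 0.0371
```

```bash
python3 - <<'E'
from cell import r
for i in range(1): o=r.observe(); print(o)
E
```

```text
{'time_s': 4.55, 'joints': array([-5.67660178e-01,  2.85344353e-01,  1.87177748e+00,  1.57489106e-03,
        9.83636254e-01, -9.83560353e-01]), 'joint_vel': array([ 0.00057761, -0.00049428,  0.00012826,  0.00067435, -0.00058282,
       -0.00041861]), 'joint_efforts': array([ 1.59002051e-03, -3.72681177e+01, -2.55413550e+01,  2.56811595e-02,
        6.89264364e-02,  2.75844804e-04]), 'position': array([ 0.5291752 , -0.20345992,  0.02642809]), 'eef_rot': array([5.46252630e-01, 8.37620117e-01, 6.59796813e-04, 4.10843663e-04]), 'wrist_force': array([-0.49819343, -0.09928639,  0.52185166]), 'torque': array([-0.03593381, -0.15372825, -0.03589691]), 'width': 0.03709697396091301}
```

>>> servo_tool(commands=[{"x": 0,"y": 0,"z": 0,"rx": 0,"ry": 0,"rz": 0},{"x": 0,"y": 0,"z": 0,"rx": 0,"ry": 0,"rz": 0},{"x": 0,"y": 0,"z": 0,"rx": 0,"ry": 0,"rz": 0},{"x": 0,"y": 0,"z": 0,"rx": 0,"ry": 0,"rz": 0},{"x": 0,"y": 0,"z": 0,"rx": 0,"ry": 0,"rz": 0}])

```text
time_s: 5.18
position: [0.5291, -0.2036, 0.0264]
eef_rot: [0.546, 0.838, 0.001, 0.0]
wrist_force: [0.8, -0.3, -0.6]
width: 0.0197
```

>>> servo_tool(commands=[{"x": 0,"y": 0,"z": -0.3,"rx": 0,"ry": 0,"rz": 0},{"x": 0,"y": 0,"z": -0.5,"rx": 0,"ry": 0,"rz": 0},{"x": 0,"y": 0,"z": -0.9,"rx": 0,"ry": 0,"rz": 0},{"x": 0,"y": 0,"z": -0.9,"rx": 0,"ry": 0,"rz": 0},{"x": 0,"y": 0,"z": -0.9,"rx": 0,"ry": 0,"rz": 0},{"x": 0,"y": 0,"z": -0.9,"rx": 0,"ry": 0,"rz": 0},{"x": 0,"y": 0,"z": -0.9,"rx": 0,"ry": 0,"rz": 0},{"x": 0,"y": 0,"z": -0.9,"rx": 0,"ry": 0,"rz": 0},{"x": 0,"y": 0,"z": 0,"rx": 0,"ry": 0,"rz": 0}])

```text
time_s: 6.3
position: [0.5301, -0.2042, 0.184]
eef_rot: [0.546, 0.838, 0.001, 0.003]
wrist_force: [0.5, -0.6, -3.6]
width: 0.0195
```

```bash
python3 - <<'E'
from h import *
from cell import r, grab_frame
f=grab_frame("wrist"); cv2.imwrite("pics/w4.png",f["pixels"][:,:,::-1])
o=r.observe(); print(o["width"],o["wrist_force"],o["torque"],o["position"],plan(o["position"],o["eef_rot"],[.55,.0,.2],tool(.252+np.pi/2)))
E
```

```text
0.019941985985328262 [-0.81687925  1.01237606 -5.06331243] [ 0.02514846 -0.13746051 -0.00126869] [ 0.52922595 -0.20366734  0.18225386] (8, array([ 0.925,  0.442, -0.089,  0.004,  0.002,  0.255]))
```

View pics/w4.png

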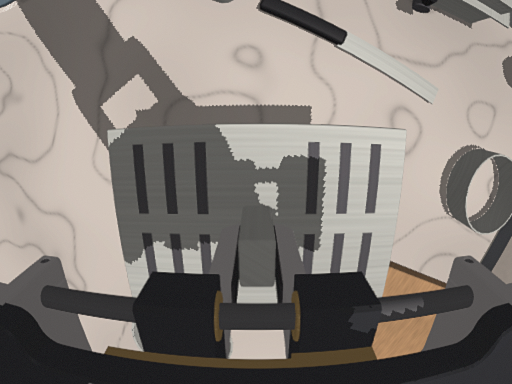

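The grip is good: width 19.9 mm, about 5 N of weight, and the plate's edges are level in the image. Next I'll move towards the pan and look at it from beside.

>>> servo_tool(commands=[{"x": 0.5,"y": 0.25,"z": -0.1,"rx": 0,"ry": 0,"rz": 0.2},{"x": 0.92,"y": 0.44,"z": -0.1,"rx": 0,"ry": 0,"rz": 0.25},{"x": 0.92,"y": 0.44,"z": -0.1,"rx": 0,"ry": 0,"rz": 0.25},{"x": 0.92,"y": 0.44,"z": -0.1,"rx": 0,"ry": 0,"rz": 0.25},{"x": 0.92,"y": 0.44,"z": -0.1,"rx": 0,"ry": 0,"rz": 0.25},{"x": 0.92,"y": 0.44,"z": -0.1,"rx": 0,"ry": 0,"rz": 0.25},{"x": 0.92,"y": 0.44,"z": -0.1,"rx": 0,"ry": 0,"rz": 0.25},{"x": 0.6,"y": 0.25,"z": 0,"rx": 0,"ry": 0,"rz": 0.2},{"x": 0,"y": 0,"z": 0,"rx": 0,"ry": 0,"rz": 0}])

```text
time_s: 7.48
position: [0.5455, -0.0203, 0.1976]
eef_rot: [0.608, 0.794, 0.0, -0.001]
wrist_force: [-0.3, -1.1, -2.2]
width: 0.0198
```

```bash
python3 - <<'E'
from h import *
from cell import r, grab_frame
f=grab_frame("wrist"); pickle.dump(f,open("pics/w5.pkl","wb"))
im=f["pixels"][:,:,::-1]; cv2.imwrite("pics/w5.png",cv2.resize(im[:200,50:450],None,fx=2,fy=2,interpolation=cv2.INTER_CUBIC))
o=r.observe(); print(o["time_s"],o["width"],o["wrist_force"],o["position"],Rn.from_quat(o["eef_rot"]).as_matrix().round(3))
E
```

```text
7.525 0.019812369601243197 [-0.32441133  0.52492606 -3.7455644 ] [ 0.54557131 -0.02109277  0.19782621] [[-0.261  0.965 -0.001]
 [ 0.965  0.261  0.001]
 [ 0.001 -0.    -1.   ]]
```

View pics/w5.png

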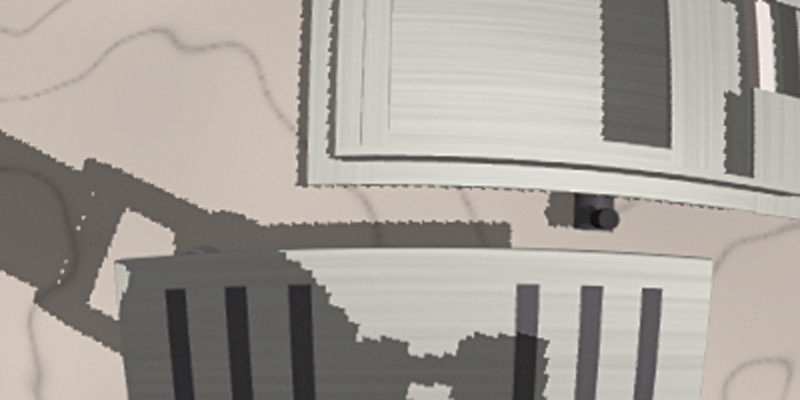

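```bash
python3 - <<'E'
from h import *
f=load("pics/w5.pkl")
im=f["pixels"][:,:,::-1]; cv2.imwrite("pics/w5c.png",cv2.resize(im[:120,190:512],None,fx=2.48,fy=4,interpolation=cv2.INTER_CUBIC))
E
```

```text
(no output)
```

View pics/w5c.png

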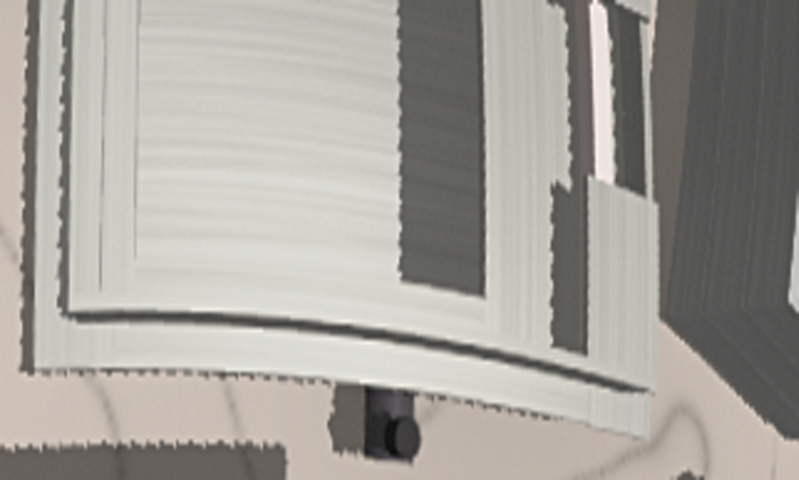

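```bash
python3 - <<'E'
from h import *
np.set_printoptions(precision=4,suppress=True)
f=load("pics/w5.pkl")
c=lambda u,v:(190+(u+.5)/2.48-.5,(v+.5)/4-.5)
O=lambda u,v,z:onz(f,*c(u,v),z,True)
A=O(35,372,.066);B=O(648,438,.066); print(A,B,np.linalg.norm(B-A))
M1=O(200,374,.066);M2=O(540,415,.066)
E=np.array([A,M1,M2,B])[:,:2]; k=np.polyfit(E[:,0],E[:,1],1); yaw=np.arctan(k[0]); print("yaw",yaw,np.polyval(k,E[:,0])-E[:,1])
ux=np.array([np.cos(yaw),np.sin(yaw)]);uy=np.array([-ux[1],ux[0]])
cen=(A[:2]+B[:2])/2+uy*.094; print("pan centre",cen)
def pf(u,v,z):
    d=O(u,v,z)[:2]-cen; return np.round([d@ux*1e3,d@uy*1e3],1)
print("near lip edge z95?",pf(100,150,.095),pf(137,150,.095),"ledge edge z73",pf(137,150,.073),pf(100,150,.073))
print("far tab edge z95",pf(588,250,.095),"far ledge edge z73",pf(485,150,.073),"frame outer near z95",pf(68,150,.095))
print("bar face top z88",pf(590,100,.088), pf(612,100,.088),"side lip/wall corner z95",pf(68,312,.095), pf(655,392,.095),pf(658,250,.095))
for n,p in (("-102",[-102,-40,95]),):
  pass
E
```

```text
[0.4662 0.0628 0.066 ] [0.7449 0.1349 0.066 ] 0.28789499096892535
yaw 0.2529207222764573 [-0.0004  0.0004  0.0004 -0.0004]
pan centre [0.582  0.1899]
near lip edge z95? [-114.7  -42.2] [-100.7  -42.3] ledge edge z73 [-101.6  -36.7] [-116.7  -36.6]
far tab edge z95 [ 87.6 -49.4] far ledge edge z73 [ 47.9 -24.1] frame outer near z95 [-126.9  -41.8]
bar face top z88 [94.5 -3.8] [106.8  -1. ] side lip/wall corner z95 [-126.3  -81.8] [125.5 -82.6] [126.6 -42.2]
```

```bash
cat > p.py <<'E'
from h import *
from cell import r
CEN=np.array([.582,.1899,0]); YAW=.2529
RP=Rn.from_euler('z',YAW); OFF=.0265
def st(n=1):
    o=r.observe()
    p=RP.inv().apply(o["position"]-CEN)*1e3
    R=RP.inv()*Rn.from_quat(o["eef_rot"]); M=R.as_matrix()
    ex=M[:,1]; ez=-M[:,2]; mid=p-OFF*1e3*ez
    far=mid+110*ex; near=mid-110*ex
    th=np.arcsin(-ex[2]); yaw=np.arctan2(ex[1],ex[0]); roll=np.arcsin(M[2,0])
    F=RP.inv().apply(o["wrist_force"])
    print("t %.2f mid %s far %s near %s th %.3f yaw %.4f roll %.4f F %s T %s w %.4f"%(o["time_s"],mid.round(1),far.round(1),near.round(1),th,yaw,roll,F.round(1),RP.inv().apply(o["torque"]).round(2),o["width"]))
    return o
def to(farx,farz,y,th,N=None,v=1.0):
    o=st()
    ex=np.array([np.cos(th),0,-np.sin(th)]); ez=np.array([np.sin(th),0,np.cos(th)])
    p=np.array([farx,y,farz])-110*ex+OFF*1e3*ez
    Rt=RP*Rn.from_euler('y',th)*Rn.from_euler('z',np.pi/2)*Rn.from_euler('x',np.pi)
    print(plan(o["position"],o["eef_rot"],CEN+RP.apply(p/1e3),Rt,N,v))
E
python3 -c "
from p import *
to(70,117,0,.16)"
```

```text
t 7.53 mid [ -88.1 -195.1  171.3] far [  21.9 -193.9  171.3] near [-198.1 -196.4  171.4] th 0.000 yaw 0.0112 roll 0.0010 F [-0.2  0.6 -3.7] T [-0.09 -0.07  0.03] w 0.0198
(8, array([ 0.974,  0.287,  0.167,  0.249, -0.   ,  0.018]))
```

>>> servo_tool(commands=[{"x": 0.5,"y": 0.15,"z": 0.1,"rx": 0.25,"ry": 0,"rz": 0.02},{"x": 0.97,"y": 0.29,"z": 0.17,"rx": 0.25,"ry": 0,"rz": 0.02},{"x": 0.97,"y": 0.29,"z": 0.17,"rx": 0.25,"ry": 0,"rz": 0.02},{"x": 0.97,"y": 0.29,"z": 0.17,"rx": 0.25,"ry": 0,"rz": 0.02},{"x": 0.97,"y": 0.29,"z": 0.17,"rx": 0.25,"ry": 0,"rz": 0.02},{"x": 0.97,"y": 0.29,"z": 0.17,"rx": 0.25,"ry": 0,"rz": 0.02},{"x": 0.97,"y": 0.29,"z": 0.17,"rx": 0.25,"ry": 0,"rz": 0.02},{"x": 0.97,"y": 0.29,"z": 0.17,"rx": 0.25,"ry": 0,"rz": 0.02},{"x": 0.48,"y": 0.14,"z": 0.08,"rx": 0,"ry": 0,"rz": 0},{"x": 0,"y": 0,"z": 0,"rx": 0,"ry": 0,"rz": 0}])

```text
time_s: 8.78
position: [0.5501, 0.1808, 0.16]
eef_rot: [0.611, 0.788, -0.063, -0.048]
wrist_force: [0.2, -0.0, -2.5]
width: 0.0198
```

```bash
python3 - <<'E'
from p import *
from cell import grab_frame
for n in ("wrist","scene"):
    f=grab_frame(n); pickle.dump(f,open(f"pics/{n}6.pkl","wb")); im=f["pixels"][:,:,::-1]
    if n=="scene": im=cv2.resize(im[150:310,210:370],None,fx=3.7,fy=3.7,interpolation=cv2.INTER_CUBIC)
    cv2.imwrite(f"pics/{n}6.png",im)
to(74,81,0,.16)
E
```

```text
t 8.88 mid [-37.3  -1.8 134.4] far [ 71.4  -2.1 117. ] near [-145.9   -1.4  151.7] th 0.158 yaw -0.0033 roll -0.0013 F [ 0.3 -0.  -4.1] T [-0.12 -0.29  0.05] w 0.0199
(2, array([ 0.035,  0.167,  0.699,  0.01 ,  0.005, -0.02 ]))
```

View pics/wrist6.png

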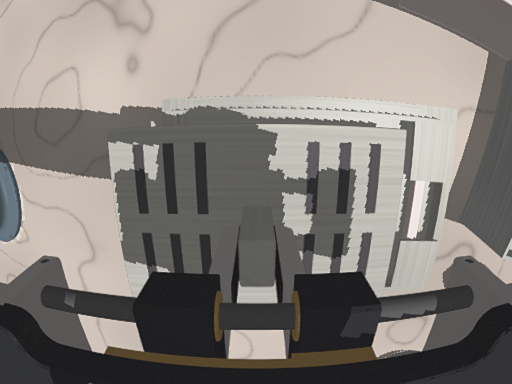

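View pics/scene6.png

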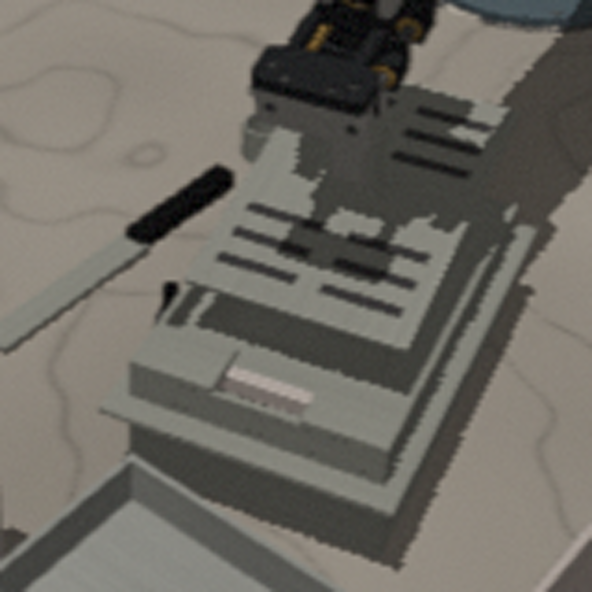

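```bash
python3 - <<'E'
from p import *
for n,fi in (("scene",False),("wrist",True)):
    f=load(f"pics/{n}6.pkl")
    for nm,X in [("plate+y",[71.9,70.4,122]),("plate-y",[71.9,-73.6,122]),("plate near +y",[-145,70,157]),("post top",[-37.3+65*.158,-1.8,134.4+64]),("wall+y top far-edge",[88,78,95]),("wall-y",[88,-78,95]),("tab gap+",[88,28,95]),("tab gap-",[88,-28,95]),("rim far+y",[144.5,94,66]),("rim far -y",[144.5,-94,66])]:
        q=proj(f,CEN+RP.apply(np.array(X)/1e3),fi)
        print(n,nm,q.round(1),((q-[210,150])*3.7).round() if n=="scene" else "")
    if fi: cv2.imwrite("pics/w6c.png",cv2.resize(f["pixels"][85:250,370:470,::-1],None,fx=4,fy=3.6,interpolation=cv2.INTER_CUBIC))
E
```

```text
scene plate+y [319.1 244.7] [404. 350.]
scene plate-y [258.5 225.2] [179. 278.]
scene plate near +y [349.8 179.9] [517. 111.]
scene post top [306.4 183.2] [357. 123.]
scene wall+y top far-edge [318.8 259.6] [402. 406.]
scene wall-y [253.5 237.9] [161. 325.]
scene tab gap+ [297.  252.4] [322. 379.]
scene tab gap- [273.6 244.6] [235. 350.]
scene rim far+y [315.7 289.3] [391. 515.]
scene rim far -y [235.8 260.6] [ 96. 409.]
wrist plate+y [406.9 130.5] 
wrist plate-y [381.7 299. ] 
wrist plate near +y [105.4 131.7] 
wrist post top [256.5 268. ] 
wrist wall+y top far-edge [414.6 120.6] 
wrist wall-y [390.7 286.5] 
wrist tab gap+ [409.6 179.6] 
wrist tab gap- [400.5 240.1] 
wrist rim far+y [456.7 108.5] 
wrist rim far -y [428.1 283.6]
```

View pics/w6c.png

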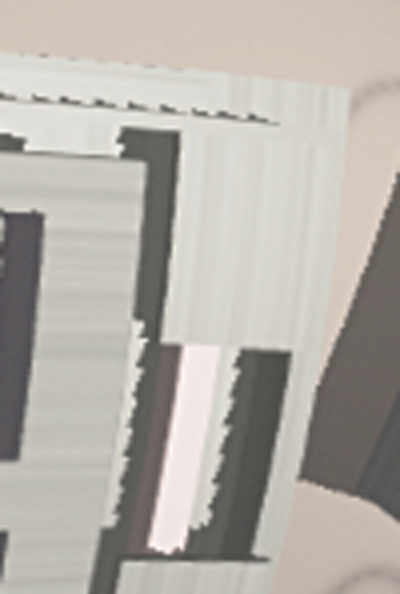

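The predicted plate corner, tab edge and gap corners match the wrist picture to about 1.5 px: plate corner seen at (406,129), tab corner at (415,121). The frame is therefore shifted about -12 mm. Next I'll lower the far end in front of the lip.

>>> servo_tool(commands=[{"x": 0.04,"y": 0.12,"z": 0.46,"rx": 0.01,"ry": 0,"rz": -0.02},{"x": 0.03,"y": 0.12,"z": 0.46,"rx": 0.01,"ry": 0,"rz": -0.02},{"x": 0.02,"y": 0.1,"z": 0.46,"rx": 0,"ry": 0,"rz": 0},{"x": 0,"y": 0,"z": 0,"rx": 0,"ry": 0,"rz": 0}])

```text
time_s: 9.38
position: [0.5515, 0.1832, 0.1232]
eef_rot: [0.61, 0.788, -0.064, -0.05]
wrist_force: [-0.4, -0.4, -3.4]
width: 0.0198
```

```bash
python3 - <<'E'
from p import *
to(92,79,0,.16,4)
E
```

```text
t 9.38 mid [-35.5   1.1  97.1] far [73.   1.2 79.2] near [-144.     1.1  115. ] th 0.163 yaw 0.0004 roll 0.0001 F [-0.5 -0.3 -3.4] T [-0.07 -0.28  0.05] w 0.0198
(4, array([-0.011,  0.187, -0.025, -0.01 , -0.   ,  0.001]))
```

>>> servo_tool(commands=[{"x": -0.01,"y": 0.18,"z": -0.03,"rx": 0,"ry": 0,"rz": 0},{"x": -0.01,"y": 0.18,"z": -0.03,"rx": 0,"ry": 0,"rz": 0},{"x": -0.01,"y": 0.18,"z": -0.03,"rx": 0,"ry": 0,"rz": 0},{"x": -0.01,"y": 0.18,"z": -0.03,"rx": 0,"ry": 0,"rz": 0},{"x": 0,"y": 0,"z": 0,"rx": 0,"ry": 0,"rz": 0}])

```text
time_s: 10.0
position: [0.5709, 0.1871, 0.1252]
eef_rot: [0.61, 0.788, -0.063, -0.049]
wrist_force: [-0.2, 0.3, -3.2]
width: 0.0198
```

```bash
python3 - <<'E'
from p import *
to(96,79,0,.16,2)
E
```

```text
t 10.00 mid [-15.7   0.1  99. ] far [92.9  0.1 81.5] near [-124.3    0.   116.5] th 0.160 yaw 0.0005 roll -0.0003 F [-0.1  0.3 -3.2] T [-0.05 -0.29  0.01] w 0.0198
(2, array([-0.001,  0.069,  0.04 ,  0.001,  0.002,  0.003]))
```

>>> servo_tool(commands=[{"x": 0,"y": 0.06,"z": 0.03,"rx": 0,"ry": 0,"rz": 0},{"x": 0,"y": 0.06,"z": 0.03,"rx": 0,"ry": 0,"rz": 0},{"x": 0,"y": 0,"z": 0.02,"rx": 0,"ry": 0,"rz": 0}])

```text
time_s: 10.38
position: [0.5728, 0.1877, 0.1225]
eef_rot: [0.61, 0.788, -0.064, -0.049]
wrist_force: [-1.2, 1.1, -3.2]
width: 0.0198
```

>>> servo_tool(commands=[{"x": 0,"y": 0.08,"z": 0,"rx": 0,"ry": 0,"rz": 0},{"x": 0,"y": 0.08,"z": 0,"rx": 0,"ry": 0,"rz": 0},{"x": 0,"y": 0,"z": 0,"rx": 0,"ry": 0,"rz": 0}])

```text
time_s: 10.75
position: [0.5765, 0.1887, 0.1218]
eef_rot: [0.61, 0.788, -0.064, -0.049]
wrist_force: [-4.1, -0.3, -2.8]
width: 0.02
```

```bash
python3 - <<'E'
from p import *
st()
E
```

```text
t 10.75 mid [-9.9  0.2 95.7] far [98.6  0.2 78. ] near [-118.5    0.2  113.4] th 0.161 yaw 0.0004 roll -0.0001 F [-4.1  0.7 -2.8] T [ 0.04  0.61 -0.18] w 0.0200
```

Bar contact at far-end x of about 98 to 99 (F = -4 N), so touch confirms a shift of about -12. Pushing on slowly.

>>> servo_tool(commands=[{"x": 0,"y": 0.06,"z": -0.01,"rx": 0,"ry": 0,"rz": 0},{"x": 0,"y": 0.06,"z": -0.01,"rx": 0,"ry": 0,"rz": 0},{"x": 0,"y": 0.06,"z": -0.01,"rx": 0,"ry": 0,"rz": 0},{"x": 0,"y": 0.06,"z": -0.01,"rx": 0,"ry": 0,"rz": 0},{"x": 0,"y": 0,"z": 0,"rx": 0,"ry": 0,"rz": 0}])

```text
time_s: 11.38
position: [0.582, 0.1902, 0.1219]
eef_rot: [0.61, 0.788, -0.064, -0.05]
wrist_force: [-6.5, -1.1, -1.1]
width: 0.0196
```

```bash
python3 - <<'E'
from p import *
st()
E
```

```text
t 11.38 mid [-4.2  0.3 95.8] far [104.3   0.3  78. ] near [-112.8    0.3  113.6] th 0.162 yaw 0.0004 roll 0.0000 F [-6.5  0.5 -1.1] T [ 0.    0.97 -0.22] w 0.0196
```

>>> servo_tool(commands=[{"x": 0,"y": 0.05,"z": -0.01,"rx": 0,"ry": 0,"rz": 0},{"x": 0,"y": 0.05,"z": -0.01,"rx": 0,"ry": 0,"rz": 0},{"x": 0,"y": 0,"z": 0,"rx": 0,"ry": 0,"rz": 0}])

```text
time_s: 11.75
position: [0.5842, 0.1908, 0.122]
eef_rot: [0.61, 0.788, -0.064, -0.05]
wrist_force: [-7.2, -1.0, -0.3]
width: 0.0197
```

>>> servo_tool(commands=[{"x": 0,"y": 0.04,"z": -0.01,"rx": 0,"ry": 0,"rz": 0},{"x": 0,"y": 0,"z": 0,"rx": 0,"ry": 0,"rz": 0}])

```text
time_s: 12.0
position: [0.5848, 0.1909, 0.1221]
eef_rot: [0.61, 0.788, -0.065, -0.05]
wrist_force: [-8.4, -1.3, 0.9]
width: 0.0197
```

```bash
python3 - <<'E'
from p import *
st()
E
```

```text
t 12.00 mid [-1.3  0.3 95.9] far [107.2   0.3  77.9] near [-109.9    0.3  113.9] th 0.164 yaw 0.0003 roll 0.0001 F [-8.4  0.9  0.9] T [ 0.01  1.37 -0.28] w 0.0197
```

>>> servo_tool(commands=[{"x": 0,"y": 0.03,"z": 0,"rx": 0,"ry": 0,"rz": 0},{"x": 0,"y": -0.017,"z": 0.088,"rx": -0.25,"ry": 0,"rz": 0},{"x": 0,"y": -0.017,"z": 0.088,"rx": -0.25,"ry": 0,"rz": 0},{"x": 0,"y": 0,"z": 0,"rx": 0,"ry": 0,"rz": 0}])

```text
time_s: 12.5
position: [0.5834, 0.1907, 0.1174]
eef_rot: [0.611, 0.789, -0.049, -0.038]
wrist_force: [-8.0, -1.8, 0.1]
width: 0.02
```

```bash
python3 - <<'E'
from p import *
st()
E
```

```text
t 12.50 mid [-1.7  0.4 91.1] far [107.4   0.4  77.4] near [-110.9    0.3  104.8] th 0.125 yaw 0.0003 roll 0.0001 F [-8.2  0.3  0.1] T [ 0.04  1.51 -0.26] w 0.0200
```

>>> servo_tool(commands=[{"x": 0,"y": 0.04,"z": 0,"rx": 0,"ry": 0,"rz": 0},{"x": 0,"y": -0.01,"z": 0.088,"rx": -0.25,"ry": 0,"rz": 0},{"x": 0,"y": 0,"z": 0,"rx": 0,"ry": 0,"rz": 0}])

```text
time_s: 12.88
position: [0.583, 0.1905, 0.1152]
eef_rot: [0.611, 0.79, -0.043, -0.033]
wrist_force: [-12.6, -2.9, 3.0]
width: 0.0196
```

```bash
python3 - <<'E'
from p import *
st()
E
```

```text
t 12.88 mid [-1.8  0.4 88.8] far [107.6   0.4  77. ] near [-111.1    0.3  100.7] th 0.108 yaw 0.0003 roll 0.0001 F [-12.9   0.3   3. ] T [-0.01  2.27 -0.35] w 0.0196
```

Steep rise to 12.9 N, so the bar is at its stop (frame shift ≈ -11.7). Lowering the near end about the far end.

>>> servo_tool(commands=[{"x": 0,"y": -0.024,"z": 0.088,"rx": -0.25,"ry": 0,"rz": 0},{"x": 0,"y": -0.02,"z": 0.088,"rx": -0.25,"ry": 0,"rz": 0},{"x": 0,"y": 0,"z": 0,"rx": 0,"ry": 0,"rz": 0}])

```text
time_s: 13.25
position: [0.5817, 0.1902, 0.1105]
eef_rot: [0.612, 0.79, -0.026, -0.021]
wrist_force: [-11.5, -3.2, 0.9]
width: 0.0197
```

```bash
python3 - <<'E'
from p import *
st()
E
```

```text
t 13.25 mid [-2.   0.4 84.1] far [107.7   0.4  76.7] near [-111.8    0.4   91.5] th 0.067 yaw 0.0003 roll 0.0002 F [-11.9  -0.2   0.9] T [-0.01  2.01 -0.32] w 0.0197
```

>>> servo_tool(commands=[{"x": 0,"y": -0.018,"z": 0.095,"rx": -0.25,"ry": 0,"rz": 0},{"x": 0,"y": -0.018,"z": 0.095,"rx": -0.25,"ry": 0,"rz": 0},{"x": 0,"y": 0,"z": 0,"rx": 0,"ry": 0,"rz": 0}])

```text
time_s: 13.62
position: [0.5806, 0.19, 0.1058]
eef_rot: [0.612, 0.791, -0.011, -0.008]
wrist_force: [-10.8, -2.2, 1.2]
width: 0.0198
```

```bash
python3 - <<'E'
from p import *
st()
E
```

```text
t 13.62 mid [-2.1  0.4 79.3] far [107.9   0.4  76.3] near [-112.     0.4   82.3] th 0.027 yaw 0.0002 roll 0.0003 F [-11.    0.6   1.2] T [ 0.04  1.9  -0.34] w 0.0198
```

>>> servo_tool(commands=[{"x": 0,"y": -0.016,"z": 0.08,"rx": -0.2,"ry": 0,"rz": 0},{"x": 0,"y": -0.01,"z": 0.06,"rx": -0.13,"ry": 0,"rz": 0},{"x": 0,"y": 0,"z": 0.03,"rx": 0,"ry": 0,"rz": 0},{"x": 0,"y": 0,"z": 0,"rx": 0,"ry": 0,"rz": 0}])

```text
time_s: 14.12
position: [0.58, 0.1898, 0.1015]
eef_rot: [0.612, 0.791, -0.0, -0.0]
wrist_force: [-10.8, -2.5, 1.3]
width: 0.0193
```

```bash
python3 - <<'E'
from p import *
st()
E
```

```text
t 14.12 mid [-2.   0.4 75. ] far [108.    0.4  74.9] near [-112.     0.4   75.1] th 0.001 yaw 0.0003 roll 0.0003 F [-11.1   0.3   1.3] T [ 0.03  1.97 -0.32] w 0.0193
```

>>> servo_tool(commands=[{"x": 0,"y": -0.06,"z": 0,"rx": 0,"ry": 0,"rz": 0},{"x": 0,"y": -0.06,"z": 0,"rx": 0,"ry": 0,"rz": 0},{"x": 0,"y": -0.06,"z": 0,"rx": 0,"ry": 0,"rz": 0},{"x": 0,"y": -0.06,"z": 0,"rx": 0,"ry": 0,"rz": 0},{"x": 0,"y": -0.06,"z": 0,"rx": 0,"ry": 0,"rz": 0},{"x": 0,"y": -0.06,"z": 0,"rx": 0,"ry": 0,"rz": 0},{"x": 0,"y": 0,"z": 0,"rx": 0,"ry": 0,"rz": 0}])

```text
time_s: 15.0
position: [0.5729, 0.1878, 0.1014]
eef_rot: [0.612, 0.791, 0.001, 0.001]
wrist_force: [-4.7, -0.9, -6.1]
width: 0.0196
```

```bash
python3 - <<'E'
from p import *
st()
E
```

```text
t 15.00 mid [-9.2  0.3 74.9] far [100.8   0.3  75.3] near [-119.2    0.2   74.5] th -0.004 yaw 0.0003 roll 0.0002 F [-4.8  0.3 -6.1] T [ 0.17  1.23 -0.25] w 0.0196
```

>>> servo_tool(commands=[{"x": 0,"y": -0.03,"z": 0.03,"rx": 0.04,"ry": 0,"rz": 0},{"x": 0,"y": -0.03,"z": 0.02,"rx": 0,"ry": 0,"rz": 0},{"x": 0,"y": 0,"z": 0,"rx": 0,"ry": 0,"rz": 0}])

```text
time_s: 15.38
position: [0.5728, 0.1876, 0.1013]
eef_rot: [0.612, 0.791, 0.001, 0.001]
wrist_force: [-4.3, -0.4, -5.3]
width: 0.0197
```

```bash
python3 - <<'E'
from p import *
st()
E
```

```text
t 15.38 mid [-9.4  0.1 74.8] far [100.6   0.2  75.2] near [-1.194e+02  1.000e-01  7.440e+01] th -0.004 yaw 0.0005 roll -0.0002 F [-4.2  0.7 -5.3] T [ 0.16  1.07 -0.22] w 0.0197
```

>>> servo_tool(commands=[{"x": 0,"y": -0.04,"z": 0.03,"rx": 0.02,"ry": 0,"rz": 0},{"x": 0,"y": 0,"z": 0,"rx": 0,"ry": 0,"rz": 0}])

```text
time_s: 15.62
position: [0.5723, 0.1875, 0.101]
eef_rot: [0.612, 0.791, 0.001, 0.001]
wrist_force: [-4.8, -0.3, -1.8]
width: 0.0198
```

```bash
python3 - <<'E'
from p import *
from cell import grab_frame
st()
f=grab_frame("wrist"); pickle.dump(f,open("pics/w7.pkl","wb")); cv2.imwrite("pics/w7.png",f["pixels"][:,:,::-1])
st()
E
```

```text
t 15.62 mid [-9.9  0.  74.5] far [1.001e+02 1.000e-01 7.490e+01] near [-119.9   -0.    74.2] th -0.003 yaw 0.0007 roll -0.0005 F [-4.8  0.9 -1.8] T [ 0.05  0.75 -0.18] w 0.0198
t 15.68 mid [-9.9  0.  74.5] far [1.001e+02 1.000e-01 7.490e+01] near [-119.9   -0.    74.1] th -0.003 yaw 0.0007 roll -0.0005 F [-5.5  0.9 -1.7] T [ 0.03  0.67 -0.2 ] w 0.0201
```

View pics/w7.png

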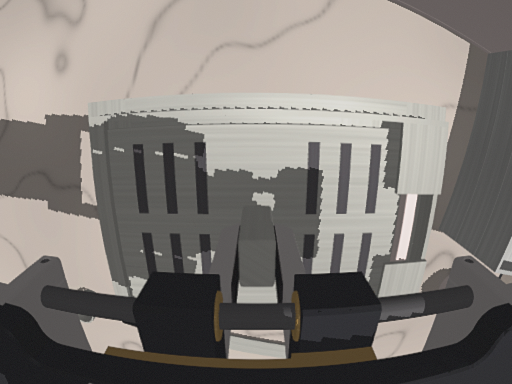

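>>> servo_tool(commands=[{"x": 0,"y": -0.06,"z": 0.03,"rx": 0.05,"ry": 0,"rz": 0},{"x": 0,"y": 0,"z": 0,"rx": 0,"ry": 0,"rz": 0}])

```text
time_s: 15.92
position: [0.5707, 0.1869, 0.0999]
eef_rot: [0.612, 0.791, -0.001, -0.0]
wrist_force: [-2.8, -0.4, -1.7]
width: 0.0199
```

```bash
python3 - <<'E'
from p import *
st()
E
```

```text
t 15.93 mid [-11.8  -0.1  73.4] far [98.2 -0.1 73.3] near [-121.8   -0.2   73.6] th 0.001 yaw 0.0004 roll -0.0006 F [-2.8  0.3 -1.7] T [-0.09  0.47 -0.24] w 0.0199
```

Flat at z 73.4, mid x -11.8, which is home. Releasing.

>>> servo_tool(commands=[{"x": 0,"y": 0,"z": 0.01,"rx": 0,"ry": 0,"rz": 0},{"x": 0,"y": 0,"z": 0,"rx": 0,"ry": 0,"rz": 0},{"x": 0,"y": 0,"z": 0,"rx": 0,"ry": 0,"rz": 0},{"x": 0,"y": 0,"z": 0,"rx": 0,"ry": 0,"rz": 0},{"x": 0,"y": 0,"z": 0,"rx": 0,"ry": 0,"rz": 0}], grip=-0.4)

```text
time_s: 16.55
position: [0.5703, 0.187, 0.0994]
eef_rot: [0.612, 0.791, -0.001, -0.001]
wrist_force: [-0.1, 0.6, 0.0]
width: 0.0644
```

```bash
python3 - <<'E'
from p import *
st()
E
```

```text
t 16.55 mid [-12.1   0.1  72.9] far [97.9  0.1 72.7] near [-122.1    0.    73.2] th 0.002 yaw 0.0006 roll -0.0003 F [0.  0.6 0. ] T [-0.04 -0.08  0.01] w 0.0644
```

Free, with zero force. Retracting straight up.

>>> servo_tool(commands=[{"x": 0,"y": 0,"z": -0.3,"rx": 0,"ry": 0,"rz": 0},{"x": 0,"y": 0,"z": -0.6,"rx": 0,"ry": 0,"rz": 0},{"x": 0,"y": 0,"z": -0.9,"rx": 0,"ry": 0,"rz": 0},{"x": 0,"y": 0,"z": -0.9,"rx": 0,"ry": 0,"rz": 0},{"x": 0,"y": 0,"z": -0.9,"rx": 0,"ry": 0,"rz": 0},{"x": 0,"y": 0,"z": -0.9,"rx": 0,"ry": 0,"rz": 0},{"x": -0.5,"y": 0,"z": -0.6,"rx": 0,"ry": 0,"rz": 0},{"x": -0.9,"y": 0,"z": -0.3,"rx": 0,"ry": 0,"rz": 0},{"x": -0.9,"y": 0,"z": 0,"rx": 0,"ry": 0,"rz": 0},{"x": 0,"y": 0,"z": 0,"rx": 0,"ry": 0,"rz": 0}])

```text
time_s: 17.8
position: [0.5851, 0.1297, 0.2339]
eef_rot: [0.613, 0.79, -0.001, -0.001]
wrist_force: [-0.7, 0.1, -0.1]
width: 0.066
```

```bash
python3 - <<'E'
from p import *
from cell import grab_frame
st()
for n in ("wrist","scene","top"):
    f=grab_frame(n); pickle.dump(f,open(f"pics/{n}9.pkl","wb")); im=f["pixels"][:,:,::-1]
    if n=="scene": im=cv2.resize(im[140:310,150:390],None,fx=3.3,fy=3.3,interpolation=cv2.INTER_CUBIC)
    if n=="wrist":
        for nm,X in [("farlipgap+",[88,28,95]),("plate slot area near end top",[-114,0,95]),("post top",[-12,0,138])]: print(nm,proj(f,CEN+RP.apply(np.array(X)/1e3),True))
    cv2.imwrite(f"pics/{n}9.png",im)
E
```

```text
t 17.80 mid [-12.2 -59.1 207.4] far [ 97.8 -59.3 207.1] near [-122.2  -58.8  207.8] th 0.003 yaw -0.0021 roll -0.0001 F [-0.7  0.2 -0.1] T [-0.06 -0.07 -0.04] w 0.0660
farlipgap+ [348.83208763 107.46924853]
plate slot area near end top [164.06983125 133.21871384]
post top [256.79823946 134.12872768]
```

View pics/wrist9.png

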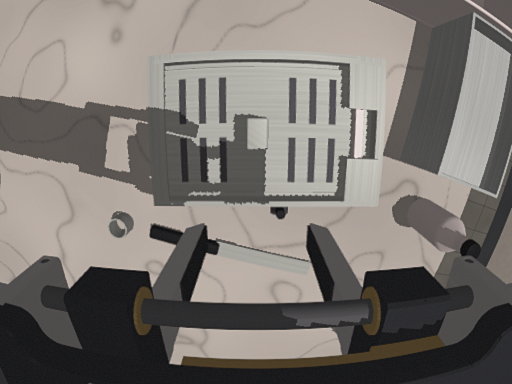

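View pics/scene9.png

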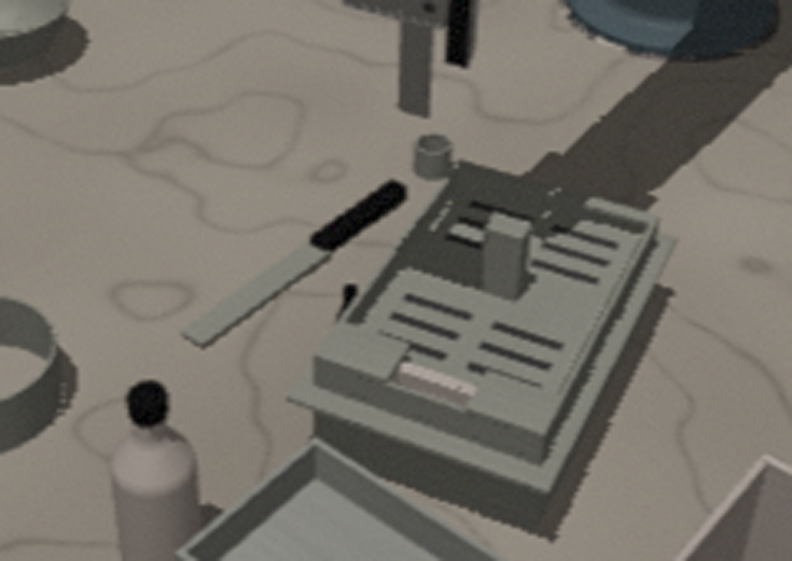

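The plate lies in the frame under both lips. The post top is seen at (257,133) against a predicted (257,134). In view, the knife and cutter are where they were. Handing in.

```bash
python3 -c "
from cell import r
print(r.hand_in())"
```

```text
the job is handed in; nothing more can be done
None
```

The drip plate is back in the pan, flat on the ledges with both ends under the lips. I released it, moved the gripper clear, and handed in after about 18 s.

- **Insertion:** I went in tilted 0.16 rad with the far end under the far lip and pushed the bar to its stop. The wrist force along the pan rose steeply there, peaking at about 12.9 N in my readings. I kept about 11–12 N on it while lowering the near end past the lip. I then eased the plate back towards the near wall until it settled.
- **Frame position:** the frame sits about 12 mm towards the robot from its usual place. The camera suggested this and touching the bar confirmed it.
- **Last checks at release:** the plate's middle was at about x = -12 mm, y = 0 and z = 73 mm in the pan. Tilt was about 0.002 rad, and the wrist force was near zero (largest component 0.6 N).
- **Last picture:** the post top lay within about 1 px of where I predicted it. The knife and cutter stood where they were. I saved a top view but did not open it, so I did not recheck the cup and bowl; my moves stayed well clear of both.
- **Disagreements:** the pan's rim measured 287.9 mm against the stated 289 mm. Two small moves near home barely shifted the arm and had to be repeated. Nothing failed that I could see.

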